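Clear the jammed spacer feeder of a test jig

ROBOT

A 6-joint arm with a two-finger parallel gripper is mounted at the origin on the work surface. World frame = base frame: x ahead of the robot, y to its left, z up, the work surface at z = 0. Lengths are in m, angles in rad, forces in N, time in s.
With the tool pointing down it reaches from about 0.375 to 0.9 m from the base axis. Payload 3.1 kg.
Tool frame: the origin (TCP) lies at the very end of the fingers, on their centre line; the grasp point (between the pads) lies 19 mm behind it; x points along the fingers, y is the direction in which the jaws open and shut, and the axes are right-handed (so a half turn about x gives the same grasp; the last joint's range is limited). The gripper opens to 87 mm and grips with 3 to 60 N. Pads are 19 mm wide; open, the fingers measure 117 mm over their backs; the gripper's body (75 mm by 190 mm) begins 51 mm behind the grasp point.
Start: joints at [0.973, 0.527, 1.433, -0, 1.181, -0.178], TCP at [0.255, 0.571, 0.223] pointing down, gripper open.
Joint ranges: [-3.08, 3.08], [-0.75, 2.2], [0.22, 2.44], [-1.43, 4.57], [0, 2.65], [-2.85, 2.85]. Speed limits (rad/s): [2.79, 2.79, 3.14, 3.14, 3.14, 3.14].

INTERFACE

Orientations are given as a unit quaternion [x, y, z, w].
In Python, from rig import robot gives the robot as it stands.
- The arm moves only by the tool carry_out, never from a script. Its argument "commands" is a list that holds one entry, the list of rows, each a list of 5 numbers: the opening, from 0 (shut) to 1 (fully open), then the shift along the tool's x, y, z in mm, then the turn about the tool's x in degrees. In form: [[[hand, x, y, z, twist], ...]]. A call has 1 to 8 rows; each row shifts and turns the pose as measured when the row begins, along the tool's axes as they then stand; what a row does not reach is not made up. A row lasts 1/12 s, in which the tool goes at most 41.7 mm and 7.16 degrees, less where a joint would pass 70% of its speed; a pose out of reach is approached as far as the arm can. A call with a gripper value outside its range is refused whole. The fingers move at their own pace and stop on an object; "force" is the grip in N (left out, the last holds). Time passes only in rows, so rows that do not move let the fingers close. It gives the time, the measured TCP pose, the force and the opening at its end, in the units of the state.
- robot.get_obs(): the state, without advancing time (a new reading comes with each control period).
- robot.camera(name): name is "side" or "top"; returns the picture (480x640x3 uint8, red, green, blue); there is no depth.
- robot.camera_model(name): a dict with "fx", "fy", "cx", "cy" (pixels), "k1" (the pictures are not rectified: a ray, as slopes to the right and down, at radius r is drawn at 1 + k1 r^2 times it, then the intrinsics apply), "R" (3x3) and "t" (3): a world point X has camera coordinates R X + t. Camera axes: x right, y down, z forward; pixel columns grow to the right and rows downward; lengths in m; the calibration is good to about 2 mm. A picture is of the moment at which its call begins. camera_model takes no time and is no camera call.
- robot.hand_in(): hands the job in, once; it reports no verdict.
The state is a dict: "time": time; "q": joint angles; "joint_velocities": joint speeds; "joint_torque": joint torques, N m; "position": TCP position; "tool_rot": TCP orientation; "ft_force": force on the tool from outside, world axes, zero at the start; "moment": the same for the moment, N m; "grip_width": finger opening in m.
Only numpy, scipy, OpenCV 4.12 (cv2) and the standard library are available. Lean on these libraries where they do the work, as an engineer would, in place of code of your own. Each camera call takes 0.05 s, during which the arm holds its last target. There are 200 camera calls.

TASK

Two round spacers have jammed side by side at the narrow mouth of the feeder. With the fingers, nudge one of them well back, guide the other into the lane, then slide the pusher forward so that both stand one behind the other in the lane, pressed firmly onto the sprung stop hidden in the black housing, and leave the friction-held pusher there, keeping the row under the spring's load. Keep the spacers standing on the plate (slide them, never lift or tip them), never push a spacer, the pusher or the feeder with more than 25 N, and leave the things lying around alone.

Things in the scene. Friction and masses are not known exactly. Their poses are not given: they have to be found in the camera images.
- feeder: The feeder, fixed to the bench: aluminium plate 275 x 130 mm (top 6 mm above the bench) with black walls, their tops 16 mm above the bench. Origin on the bench under the centre of the narrow mouth; +x = feed direction (into the lane), z up. In its frame: chamber x -130 to -30 mm, funnel -30 to 0, lane from 0 on. Two 8 mm guide rods at y = +-54 mm, 28 mm up.
- chamber (a point): Middle of the open chamber, on the plate (feeder x = -80 mm). The chamber is 73 mm wide (feeder y) and runs from x = -130 to -30 mm; spacers slide freely on its floor.
- mouth (a point): Centre of the mouth, on the plate. Funnel walls at 30 deg to the feeder's x narrow the chamber from x = -30 mm down to the mouth at x = 0; from there on the lane is 38 mm wide, centred on y = 0, straight, open above until the housing.
- housing_roof (a point): Front edge, on top, of the black housing over the lane (feeder x = 34 to 134 mm, 122 mm wide, roof 50 to 60 mm above the bench). Hidden inside is the sprung stop: the front spacer's leading edge meets its pad at feeder x = 62 to 90 mm (set anew each time, not measured: find it by feel); it yields 2.5 N per mm for 4.5 mm, then is rigid.
- spacer_a_center (a point): Centre (half-way up) of a plain aluminium spacer: upright cylinder 36 mm in diameter, 40 mm high, about 0.12 kg, polished (friction about 0.2), standing on the feeder plate (so its top is 46 mm above the bench). It starts jammed at the mouth on the feeder's +y side, touching the other spacer and the funnel wall.
- spacer_b_center (a point): Centre of the other, identical spacer, which starts jammed at the mouth on the feeder's -y side.
- pusher_face (a point): Centre of the front (+x) face of the pusher, 27 mm above the bench. The pusher is a crossbar 96 mm long along the feeder's y, 14 mm thick along x, 18 to 36 mm above the bench, so it passes over the walls; it slides along x on the rods, on 26 mm long bearing blocks. Push it from either side, by bar or post.
- pusher_post (a point): Top centre of the pusher's black grip post: 14 mm thick along the feeder's x, 30 mm wide along y, rising from the middle of the crossbar to 58 mm above the bench.
- pusher (a joint): Travel of the pusher in m, positive along the feeder's +x; its face is at feeder x = joint - 0.053 m. It runs from -0.075 to +0.085 and stays where it is left: a friction drag of about 6 N resists it both ways. It starts just behind the jammed spacers. With the row loaded at home it reads about 0.044 to 0.075.
- driver: Bystander: screwdriver lying on the bench beside the feeder. Leave alone.
- jar: Bystander: lidded jar, 56 mm in diameter, 70 mm high. Leave alone.
- parts_tray: Bystander: small grey open tray, 120 x 90 x 35 mm. Leave alone.

How it is judged:
On the way:
1. one spacer has been nudged well back from the mouth (20 mm or more) while the other stays in front of it (((x of spacer_a_center in the frame of feeder below -0.055 m and x of spacer_b_center in the frame of feeder above -0.05 m) or (x of spacer_b_center in the frame of feeder below -0.055 m and x of spacer_a_center in the frame of feeder above -0.05 m))), for 0.1 s.
At the end, for the whole second after the job is handed in: Both spacers stand upright (within 6 deg) and at rest one behind the other in the lane, touching (within 2.5 mm), the front one under the housing and still bearing on the feeder's sprung stop with more than 4.5 N, the pusher's face left against the rear one (within 3 mm) (((x of spacer_a_center in the frame of feeder above 0.042 m and x of spacer_b_center in the frame of feeder above 0.004 m and contact force between spacer_a and feeder above 4.5 N and horizontal distance between pusher_face and spacer_b_center below 0.021 m) or (x of spacer_b_center in the frame of feeder above 0.042 m and x of spacer_a_center in the frame of feeder above 0.004 m and contact force between spacer_b and feeder above 4.5 N and horizontal distance between pusher_face and spacer_a_center below 0.021 m)) and horizontal distance between spacer_a_center and spacer_b_center below 0.0385 m and angle between each of spacer_a, spacer_b's own z axis and vertical below 0.1 rad and linear speed of each of spacer_a, spacer_b below 0.01 m/s).
It fails at once if a spacer is pushed with more than 25 N (contact force between the fingers and spacer_a above 25 N or contact force between the fingers and spacer_b above 25 N).
It fails at once if the feeder or its pusher is pushed with more than 25 N (contact force between any of the fingers, the arm and feeder above 25 N).
It fails at once if a spacer is lifted off the plate or tipped over (height (world z) of any of spacer_a_center, spacer_b_center above 0.036 m or angle between any of spacer_a, spacer_b's own z axis and vertical above 0.5 rad).
It fails at once if a bystander is disturbed (distance of any of driver, jar, parts_tray from where it was at the start of the episode above 0.02 m).
It also fails if it takes over 72 s, if anything falls off the work surface, if the arm or the gripper's body presses on something with over 40 N, if the wrist force passes 120 N, or if a joint passes its speed limit or range.

## Working session

There is one attempt and no reset: what is moved stays moved. The work goes in short steps, Python scripts to look and compute and a tool call to move; the robot and the scene stay as the last step left them, time stands still between calls to the robot, and variables do not carry over. Pictures are saved under pics/ and viewed, on a budget of 10 in all, crops included, one or two more only if the job needs it, and the job is handed in when it is done.

Besides the shell and the picture viewer there is one more tool, called after "Request:" as name([rows], argument=value, ...), one row to a line, values as JSON. carry_out: Moves the arm, as the interface text tells. Its arguments: {"type":"object","properties":{"commands":{"type":"array"},"force":{"type":"number"}},"required":["commands"]}

```bash
ls; mkdir -p pics
python3 - <<'E'
from rig import robot
import cv2
for n in("top","side"):
    cv2.imwrite(f"pics/{n}0.png",robot.camera(n)[:,:,::-1])
    print(n,robot.camera_model(n))
print(robot.get_obs())
E
```

```text
pics
top {'fx': 500.0604030302525, 'fy': 500.0604030302525, 'cx': 314.88354703073355, 'cy': 231.24488644185897, 'k1': -0.058137112493139714, 'R': array([[-0.00828638, -0.99990066, -0.0114021 ],
       [-0.98104392,  0.01033675, -0.19350961],
       [ 0.19360825,  0.00958247, -0.98103212]]), 't': array([-0.01078986,  0.53424662,  1.12648531])}
side {'fx': 602.7620950622468, 'fy': 602.7620950622468, 'cx': 317.2258911123237, 'cy': 240.09462383428308, 'k1': -0.18929837940245348, 'R': array([[ 0.99933839, -0.03178778,  0.01767244],
       [-0.0049762 , -0.60084172, -0.79935253],
       [ 0.03602798,  0.79873573, -0.60060238]]), 't': array([-0.54639495,  0.05649146,  1.26980684])}
{'time': 0.1, 'q': array([ 9.72494859e-01,  5.28344539e-01,  1.43375616e+00, -2.35746515e-05,
        1.18143787e+00, -1.78508866e-01]), 'joint_velocities': array([-0.00109756, -0.00183718, -0.00272325,  0.00115739, -0.00099735,
       -0.00154449]), 'joint_torque': array([ 1.76165790e-04, -4.40982950e+01, -1.77150947e+01,  6.35251938e-02,
        5.34357189e-02, -5.97853705e-05]), 'position': array([0.25433816, 0.57018574, 0.22169285]), 'tool_rot': array([ 0.14668886,  0.69184132, -0.14796818,  0.69133449]), 'ft_force': array([ 0.37943113, -0.09347972,  0.24642185]), 'moment': array([-0.01425175, -0.00476649,  0.02270619]), 'grip_width': 0.08703928224890836}
```

View pics/top0.png

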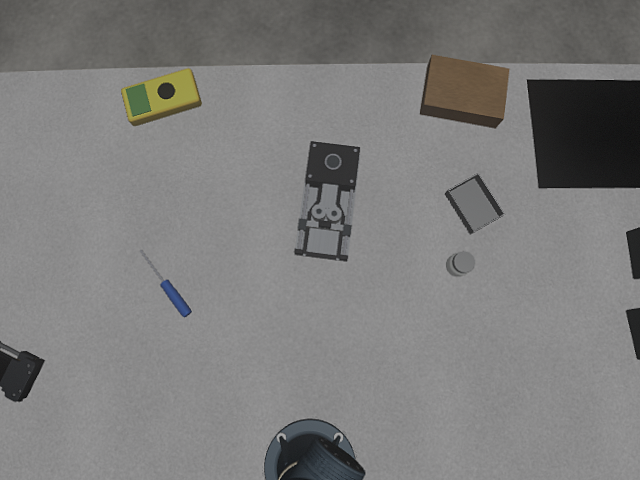

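View pics/side0.png

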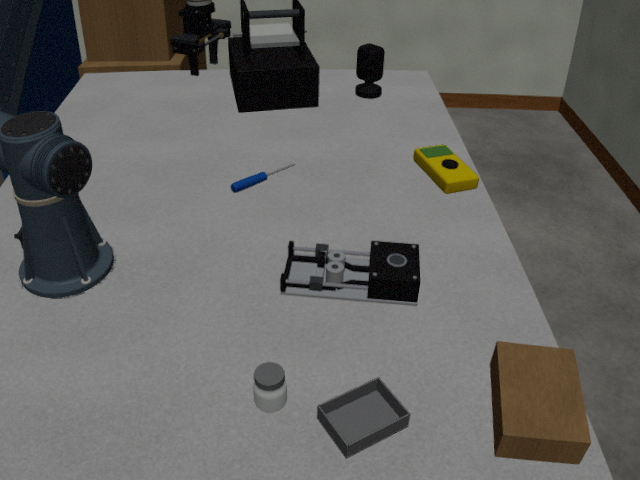

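The top picture shows the feeder at (295-360, 140-262), with feed direction up the image (about world +x). The spacers are at about (318,212) and (335,213), and the arm is off to the left. I'll enlarge that area.

```bash
cat > h.py <<'E'
import numpy as np,cv2
from rig import robot
def ray(n,u,v):
    m=robot.camera_model(n);K=np.array([[m['fx'],0,m['cx']],[0,m['fy'],m['cy']],[0,0,1]])
    s=cv2.undistortPoints(np.array([[[u,v]]],float),K,np.array([m['k1'],0,0,0.]))[0,0]
    return -m['R'].T@m['t'], m['R'].T@np.array([*s,1])
def at(n,u,v,z):
    c,d=ray(n,u,v);return c+d*(z-c[2])/d[2]
def pix(n,X):
    m=robot.camera_model(n);p=m['R']@np.array(X)+m['t'];s=p[:2]/p[2];s=s*(1+m['k1']*s@s)
    return np.array([m['fx']*s[0]+m['cx'],m['fy']*s[1]+m['cy']])
def W(f,p): # feeder frame f=(x,y,yaw)
    c,s=np.cos(f[2]),np.sin(f[2]);return np.array([f[0]+c*p[0]-s*p[1],f[1]+s*p[0]+c*p[1],p[2]])
def Fd(f,X):
    c,s=np.cos(f[2]),np.sin(f[2]);d=np.array(X[:2])-f[:2];return np.array([c*d[0]+s*d[1],-s*d[0]+c*d[1]])
def crop(im,x0,y0,x1,y1,k,name):
    cv2.imwrite(name,cv2.resize(im[y0:y1,x0:x1,::-1],None,fx=k,fy=k,interpolation=cv2.INTER_CUBIC))
E
python3 - <<'E'
import cv2,numpy as np
a=cv2.imread("pics/top0.png")[135:267,285:373];b=cv2.imread("pics/side0.png")[230:310,270:430]
a=cv2.resize(a,None,fx=4.5,fy=4.5,interpolation=2);b=cv2.resize(b,None,fx=2.5,fy=2.5,interpolation=2)
o=np.zeros((594,796,3),np.uint8);o[:,:396]=a[:594];o[:200,396:]=b
cv2.imwrite("pics/c0.png",o)
E
```

```text
(no output)
```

View pics/c0.png

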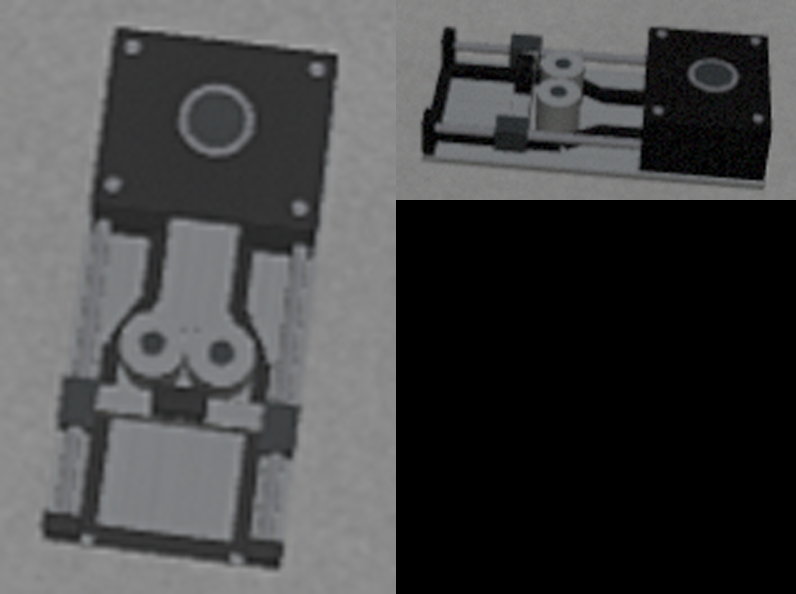

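Run:
```python
from h import *
from scipy.optimize import least_squares
t=lambda a:np.array([285,135])+(np.array(a)+.5)/4.5-.5
s=lambda a:np.array([270,230])+(np.array([a[0]-396,a[1]])+.5)/2.5-.5
obs=[("top",t(p),q) for p,q in [((117,28),(.134,.061,.06)),((337,55),(.134,-.061,.06)),((152,343),(-.0343,.018,.046)),((221,353),(-.0343,-.018,.046))]]
obs+=[("side",s(p),q) for p,q in [((652,28),(.034,.061,.06)),((768,37),(.134,.061,.06)),((770,130),(.134,-.061,.06)),((643,114),(.034,-.061,.06)),((563,62),(-.0343,.018,.046)),((558,92),(-.0343,-.018,.046))]]
r=least_squares(lambda f:np.concatenate([pix(n,W(f,q))-p for n,p,q in obs]),[.6,0,-.1])
f=r.x;print(f,r.fun.reshape(-1,2).round(2))
for n in("top","side"):
    o=[x for x in obs if x[0]==n]
    print(n,least_squares(lambda f:np.concatenate([pix(n,W(f,q))-p for n,p,q in o]),f).x)
for n,p,z in[("top",t((180,400)),.058),("top",t((152,343)),.046),("top",t((221,353)),.046),("side",s((563,62)),.046),("side",s((558,92)),.046)]:print(n,Fd(f,at(n,*p,z)))
```

```text
[ 0.61641055 -0.04653214 -0.14955721] [[-0.49 -0.45]
 [ 0.43  0.06]
 [-0.38 -0.09]
 [-0.78 -0.29]
 [-1.06 -0.8 ]
 [ 0.08 -0.36]
 [ 0.24  0.27]
 [-0.4   2.19]
 [ 0.07  0.61]
 [ 0.43 -0.43]]
top [ 0.615878   -0.04762595 -0.14202801]
side [ 0.61676656 -0.04531324 -0.1563602 ]
top [-0.06553608 -0.00215628]
top [-0.03439993  0.01705998]
top [-0.03473985 -0.01993223]
side [-0.03463911  0.01999476]
side [-0.03503151 -0.01948249]
```

```bash
cat >> h.py <<'E'
from scipy.spatial.transform import Rotation as Ro
F=np.array([.6163,-.0465,-.147])
def go(p,sgn=None):
    "shift mm in tool axes + twist deg to bring TCP to feeder point p, jaws along feeder x"
    o=robot.get_obs();R=Ro.from_quat(o['tool_rot']).as_matrix()
    d=W(F,p)-o['position'];a=[]
    for s in(1,-1):
        g=s*np.array([np.cos(F[2]),np.sin(F[2]),0]);v=R.T@g
        a.append(np.degrees(np.arctan2(v[2],v[1])))
    c,s=np.cos(F[2]),np.sin(F[2])
    fw=np.array([[c,s,0],[-s,c,0],[0,0,1]])@o['ft_force']
    print('t',round(o['time'],2),'here F',(Fd(F,o['position'])*1e3).round(1),'z',(o['position'][2]*1e3).round(1),'shift',(R.T@d*1e3).round(1),'twist',np.round(a,1),'F feeder',fw.round(1),'q6',o['q'][5].round(2),'grip',o['grip_width'].round(4), 'tool x',R[:,0].round(3))
E
python3 - <<'E'
from h import *
from scipy.optimize import least_squares
t=lambda a:np.array([285,135])+(np.array(a)+.5)/4.5-.5
s=lambda a:np.array([270,230])+(np.array([a[0]-396,a[1]])+.5)/2.5-.5
obs=[("top",t(p),q) for p,q in [((117,28),(.134,.061,.06)),((337,55),(.134,-.061,.06)),((152,343),(-.0343,.018,.046)),((221,353),(-.0343,-.018,.046))]]
obs+=[("side",s(p),q) for p,q in [((652,28),(.034,.061,.06)),((768,37),(.134,.061,.06)),((770,130),(.134,-.061,.06)),((563,62),(-.0343,.018,.046)),((558,92),(-.0343,-.018,.046))]]
r=least_squares(lambda f:np.concatenate([pix(n,W(f,q))-p for n,p,q in obs]),F)
print(r.x,np.abs(r.fun).max())
go((-.03,0,.12))
E
```

```text
[ 0.61625047 -0.0471675  -0.14929783] 1.1076237817596848Traceback (most recent call last):
  File "<stdin>", line 9, in <module>
  File "h.py", line 29, in go
    print('t',round(o['time'],2),'here F',(Fd(F,o['position'])*1e3).round(1),'z',(o['position'][2]*1e3).round(1),'shift',(R.T@d*1e3).round(1),'twist',np.round(a,1),'F feeder',fw.round(1),'q6',o['q'][5].round(2),'grip',o['grip_width'].round(4), 'tool x',R[:,0].round(3))
                                                                                                                                                                                                                          ^^^^^^^^^^^^^^^^^^^^^
AttributeError: 'float' object has no attribute 'round'
```

```bash
sed -i "s/o\['grip_width'\].round(4)/round(o['grip_width'],4)/; s/^F=.*/F=np.array([.6163,-.0470,-.148])/" h.py; python3 -c "
from h import *
go((-.03,0,.12))"
```

```text
t 0.1 here F [-449.   557.1] z 221.7 shift [ 102.3 -423.9  553.2] twist [  74.4 -105.6] F feeder [ 0.4 -0.   0.2] q6 -0.18 grip 0.087 tool x [-0.001 -0.002 -1.   ]
```

Request:
carry_out([
  [[0, 0, -24, 32, 0], [0, 0, -24, 32, 0], [0, 0, -24, 32, 0], [0, 0, -24, 32, 0], [0, 0, -24, 32, 0], [0, 0, -24, 32, 0], [0, 0, -24, 32, 0], [0, 0, -24, 32, 0]],
], force=10)

```text
time: 0.77
position: [0.4104, 0.2875, 0.2175]
tool_rot: [0.141, 0.695, -0.142, 0.691]
ft_force: [0.8, 0.1, 0.1]
grip_width: 0.0418
```

Request:
carry_out([
  [[0, 0, -24, 32, 0], [0, 0, -24, 32, 0], [0, 0, -24, 32, 0], [0, 0, -24, 32, 0], [0, 0, -24, 32, 0], [0, 0, -24, 32, 0], [0, 0, -24, 32, 0], [0, 0, -24, 32, 0]],
])

```text
time: 1.43
position: [0.5724, -0.004, 0.2142]
tool_rot: [0.142, 0.696, -0.142, 0.689]
ft_force: [-0.1, 0.1, 1.3]
grip_width: 0.001
```

Request:
carry_out([
  [[0, 0, 0, 0, 7], [0, 0, 0, 0, 7], [0, 0, 0, 0, 7], [0, 0, 0, 0, 7], [0, 0, 0, 0, 7], [0, 0, 0, 0, 7], [0, 0, 0, 0, 7], [0, 0, 0, 0, 7]],
])

```text
time: 2.1
position: [0.5767, -0.017, 0.2098]
tool_rot: [0.455, 0.542, -0.461, 0.536]
ft_force: [-0.5, 0.0, 0.4]
grip_width: 0.0004
```

```bash
python3 -c "
from h import *
go((-.038,0,.12))"
```

```text
t 2.1 here F [-43.6  23.8] z 209.8 shift [89.8 -0.8 24.5] twist [  17.8 -162.2] F feeder [-0.5 -0.   0.4] q6 -0.38 grip 0.0004 tool x [-0.012 -0.001 -1.   ]
```

Request:
carry_out([
  [[0, 20, 0, 8, 6], [0, 20, 0, 8, 6], [0, 20, 0, 8, 6], [0, 20, 0, 0, 0], [0, 0, 0, 0, 0], [0, 0, 0, 0, 0]],
])

```text
time: 2.6
position: [0.5773, -0.0416, 0.1268]
tool_rot: [-0.538, -0.458, 0.544, -0.453]
ft_force: [0.7, 0.2, -0.0]
grip_width: 0.0005
```

```bash
python3 -c "
from h import *
go((-.038,0,.052))
a=robot.camera('top')[135:267,285:373];b=robot.camera('side')[180:320,260:420]
a=cv2.resize(a,None,fx=4.5,fy=4.5,interpolation=2);b=cv2.resize(b,None,fx=2.5,fy=2.5,interpolation=2)
o=np.zeros((594,796,3),np.uint8);o[:,:396]=a;o[:350,396:]=b
cv2.imwrite('pics/c1.png',o[:,:,::-1])
"
```

```text
t 2.6 here F [-39.4  -0.4] z 126.8 shift [74.8  2.2 -0.6] twist [ -1.3 178.7] F feeder [ 0.7  0.3 -0. ] q6 -0.09 grip 0.0005 tool x [-0.012 -0.    -1.   ]
```

View pics/c1.png

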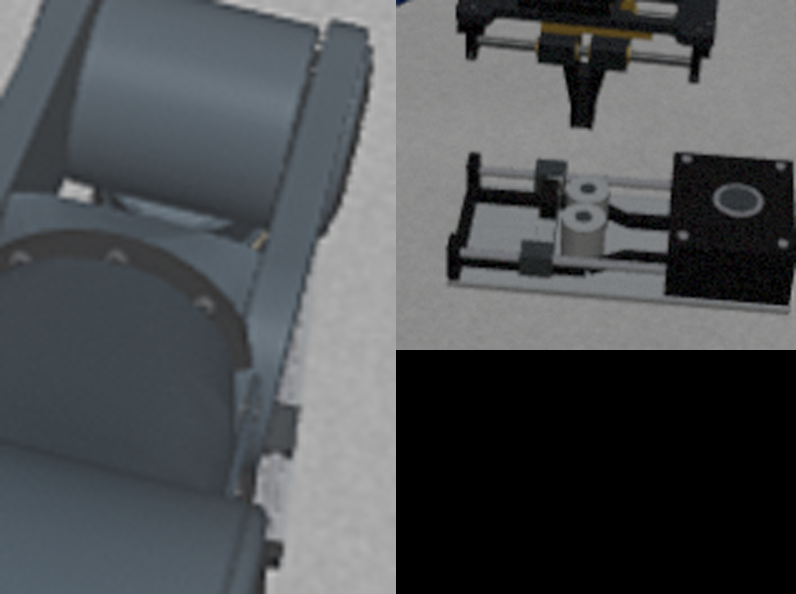

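Side view: closed fingertip at crop (582,125), about 20 mm thick along the feeder x and above the spacer/post gap. The spacers are unchanged, and the arm hides the top view. I'll descend in front of the post, above the spacer tops, and push the pusher back.

Request:
carry_out([
  [[0, 20, 0, 0, -1], [0, 20, 0, 0, 0], [0, 20, 0, 0, 0], [0, 12, 0, 0, 0], [0, 0, 0, 0, 0], [0, 0, 0, 0, 0]],
])

```text
time: 3.2
position: [0.5849, -0.0418, 0.0626]
tool_rot: [0.537, 0.458, -0.535, 0.465]
ft_force: [0.7, -0.8, 0.6]
grip_width: 0.0004
```

```bash
python3 -c "
from h import *
print(pix('side',(.5773,-.0416,.1268)),[260+186/2.5,180+125/2.5])
go((-.038,0,.052))
"
```

```text
[334.61573944 228.49120983] [334.4, 230.0]
t 3.2 here F [-31.8   0.5] z 62.6 shift [10.6 -6.3  0.5] twist [ -0. 180.] F feeder [ 0.8 -0.7  0.6] q6 -0.11 grip 0.0004 tool x [ 0.008 -0.006 -1.   ]
```

Request:
carry_out([
  [[0, 10, -4, 0, 0], [0, 0, 0, 0, 0], [0, 0, -6, 0, 0], [0, 0, -6, 0, 0], [0, 0, -6, 0, 0], [0, 0, 0, 0, 0]],
])

```text
time: 3.7
position: [0.5669, -0.0389, 0.0599]
tool_rot: [0.539, 0.455, -0.532, 0.469]
ft_force: [-0.4, -0.1, -0.5]
grip_width: 0.0008
```

```bash
python3 -c "
from h import *
go((-.1,0,.051))
"
```

```text
t 3.7 here F [-50.    0.8] z 59.9 shift [  7.8 -50.1   0.6] twist [ 1.000e-01 -1.799e+02] F feeder [-0.4 -0.2 -0.5] q6 -0.11 grip 0.0008 tool x [ 0.021 -0.009 -1.   ]
```

Request:
carry_out([
  [[0, 2, 7, 0, 0], [0, 2, 6, 0, 0], [0, 3, 2, 0, 0], [0, 3, 0, 0, 0], [0, 3, 0, 0, 0], [0, 1, 0, 0, 0]],
])

```text
time: 4.2
position: [0.5857, -0.0421, 0.0466]
tool_rot: [0.54, 0.453, -0.531, 0.471]
ft_force: [0.6, 0.5, 0.1]
grip_width: 0.0004
```

```bash
python3 -c "
from h import *
go((-.1,0,.051))
"
```

```text
t 4.2 here F [-31.    0.4] z 46.6 shift [ -6.2 -68.9   0.3] twist [ 1.000e-01 -1.799e+02] F feeder [0.5 0.6 0.1] q6 -0.11 grip 0.0004 tool x [ 0.026 -0.01  -1.   ]
```

Request:
carry_out([
  [[0, -5, 0, 0, 0], [0, 0, 0, 0, 0], [0, 0, -8, 0, 0], [0, 0, -8, 0, 0], [0, 0, 0, 0, 0]],
])

```text
time: 4.62
position: [0.5686, -0.0396, 0.0508]
tool_rot: [0.54, 0.453, -0.531, 0.471]
ft_force: [0.7, 0.1, 0.6]
grip_width: 0.0006
```

```bash
python3 -c "
from h import *
go((-.1,0,.051))
"
```

```text
t 4.62 here F [-48.3   0.2] z 50.8 shift [ -1.6 -51.7   0.2] twist [ 1.000e-01 -1.799e+02] F feeder [0.7 0.2 0.6] q6 -0.11 grip 0.0006 tool x [ 0.026 -0.01  -1.   ]
```

Now push back slowly.

Request:
carry_out([
  [[0, 0, -5, 0, 0], [0, 0, -5, 0, 0], [0, 0, -5, 0, 0], [0, 0, -5, 0, 0]],
])

```text
time: 4.95
position: [0.5613, -0.0393, 0.0526]
tool_rot: [0.547, 0.443, -0.524, 0.479]
ft_force: [6.9, -0.0, -3.7]
grip_width: 0.0004
```

```bash
python3 -c "
from h import *
go((-.1,0,.051))
"
```

```text
t 4.95 here F [-55.6  -0.5] z 52.6 shift [ -1.1 -44.4  -0.4] twist [-1.000e-01  1.799e+02] F feeder [ 6.9  1.  -3.7] q6 -0.12 grip 0.0004 tool x [ 0.058 -0.016 -0.998]
```

Request:
carry_out([
  [[0, 1, -8, 0, 0], [0, 1, -8, 0, 0], [0, 1, -8, 0, 0], [0, 1, -8, 0, 0]],
])

```text
time: 5.28
position: [0.5497, -0.0378, 0.0529]
tool_rot: [0.559, 0.428, -0.513, 0.491]
ft_force: [7.4, 2.1, 2.3]
grip_width: 0.0005
```

```bash
python3 -c "
from h import *
go((-.1,0,.051))
"
```

```text
t 5.28 here F [-67.2  -0.7] z 52.9 shift [ -1.7 -32.8  -0.5] twist [ -0.3 179.7] F feeder [7.  3.1 2.3] q6 -0.13 grip 0.0005 tool x [ 0.106 -0.025 -0.994]
```

Request:
carry_out([
  [[0, 2, -17, 0, 0], [0, 2, -17, 0, 0], [0, 0, 6, 0, 0], [0, 0, 6, 0, 0]],
])

```text
time: 5.62
position: [0.5407, -0.0374, 0.053]
tool_rot: [0.565, 0.418, -0.506, 0.5]
ft_force: [0.4, -0.4, 0.5]
grip_width: 0.0006
```

```bash
python3 -c "
from h import *
go((-.1,0,.051))
b=robot.camera('side')[180:320,260:420]
cv2.imwrite('pics/c2.png',cv2.resize(b,None,fx=5,fy=4.2,interpolation=2)[:,:,::-1])
"
```

```text
t 5.62 here F [-76.2  -1.6] z 53.0 shift [ -1.4 -23.8  -1.5] twist [ -0.4 179.6] F feeder [ 0.5 -0.4  0.5] q6 -0.14 grip 0.0006 tool x [ 0.139 -0.033 -0.99 ]
```

View pics/c2.png

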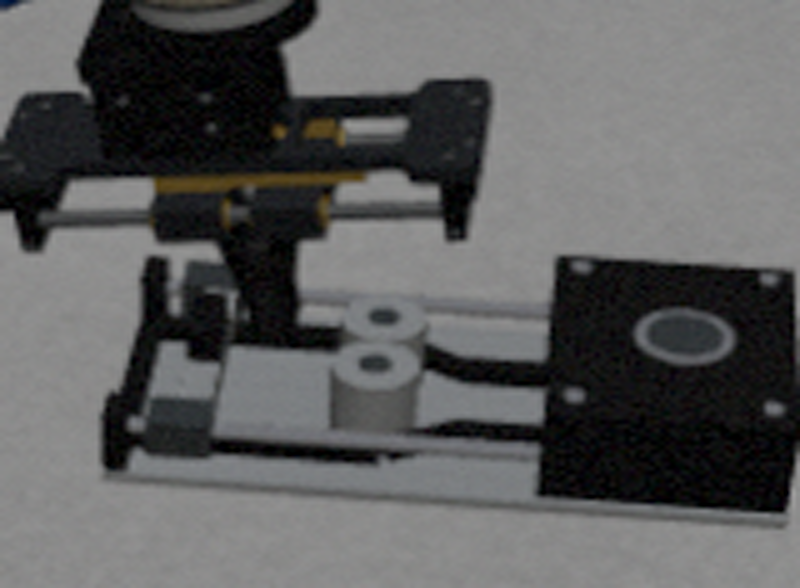

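The pusher sits far back (post at crop (207,325), blocks near the rear bracket) and both spacers are undisturbed. The tool has tilted about 8°. Next I'll move to a point in front of spacer A.

Request:
carry_out([
  [[0, -10, 5, -5, 0], [0, 0, 25, -7, 0], [0, 0, 25, -7, 0], [0, 0, 25, 0, 0], [0, 0, 0, 0, 0], [0, 0, 0, 0, 0]],
])

```text
time: 6.17
position: [0.6224, -0.0295, 0.0727]
tool_rot: [0.563, 0.421, -0.509, 0.496]
ft_force: [-1.3, 1.0, -0.8]
grip_width: 0.0005
```

```bash
python3 -c "
from h import *
go((.005,.018,.024))
"
```

```text
t 6.17 here F [ 3.5 18.2] z 72.7 shift [48.5 -4.8 -0.3] twist [ -0.5 179.5] F feeder [-1.5  0.8 -0.8] q6 -0.07 grip 0.0005 tool x [ 0.127 -0.031 -0.991]
```

Request:
carry_out([
  [[0, 14, -1, 0, 0], [0, 14, -2, 0, 0], [0, 12, -2, 0, 0], [0, 0, 0, 0, 0], [0, 0, 0, 0, 0]],
])

```text
time: 6.58
position: [0.6176, -0.0294, 0.0266]
tool_rot: [0.562, 0.424, -0.511, 0.494]
ft_force: [-0.4, 0.4, -0.2]
grip_width: 0.0004
```

```bash
python3 -c "
from h import *
go((.005,.018,.024))
"
```

```text
t 6.58 here F [-1.3 17.6] z 26.6 shift [ 3.3  5.9 -0.5] twist [ -0.5 179.5] F feeder [-0.4  0.4 -0.2] q6 -0.07 grip 0.0004 tool x [ 0.118 -0.029 -0.993]
```

Request:
carry_out([
  [[0, -1, -8, 0, 0], [0, -1, -8, 0, 0], [0, -1, -8, 0, 0], [0, -1, -8, 0, 0], [0, 0, 0, 0, 0]],
])

```text
time: 7.0
position: [0.5801, -0.0236, 0.0267]
tool_rot: [0.561, 0.425, -0.512, 0.493]
ft_force: [-0.6, 0.1, -0.4]
grip_width: 0.0003
```

```bash
python3 -c "
from h import *
go((-.047,.018,.026))
"
```

```text
t 7.0 here F [-39.2  17.8] z 26.7 shift [-0.2 -7.8 -0.2] twist [ -0.5 179.5] F feeder [-0.6  0.1 -0.4] q6 -0.07 grip 0.0003 tool x [ 0.115 -0.028 -0.993]
```

Request:
carry_out([
  [[0, -1, -6, 0, 0], [0, 0, 0, 0, 0], [0, 0, 4, 0, 0], [0, 0, 0, 0, 0]],
])

```text
time: 7.33
position: [0.5774, -0.0231, 0.029]
tool_rot: [0.561, 0.424, -0.512, 0.493]
ft_force: [0.3, 0.8, 0.2]
grip_width: 0.0008
```

```bash
python3 -c "
from h import *
go((-.047,.018,.026))
b=robot.camera('side')[180:320,260:420]
cv2.imwrite('pics/c3.png',cv2.resize(b,None,fx=5,fy=4.2,interpolation=2)[:,:,::-1])
"
```

```text
t 7.33 here F [-42.   17.9] z 29.0 shift [ 2.4 -5.3 -0.1] twist [ -0.5 179.5] F feeder [0.2 0.8 0.2] q6 -0.07 grip 0.0008 tool x [ 0.117 -0.029 -0.993]
```

View pics/c3.png

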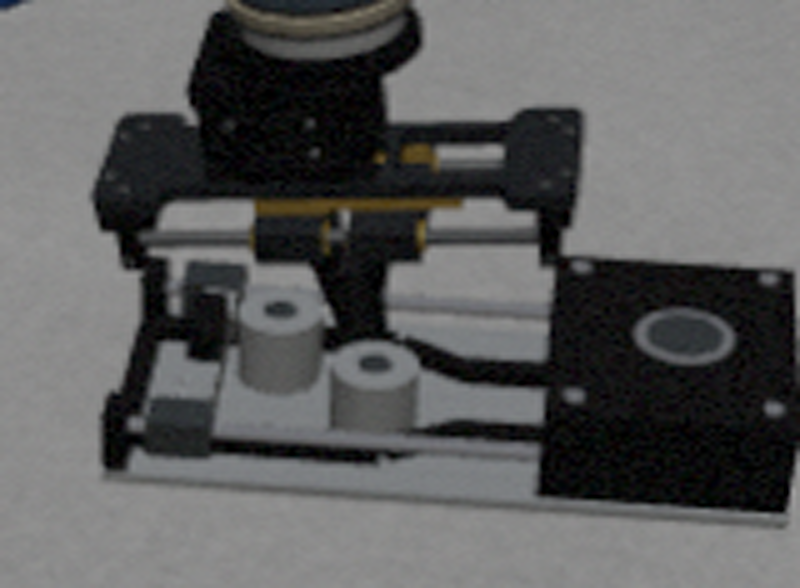

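Spacer A (top at crop (281,310)) is well back. B (375,363) is in place. The post top is near (208,297).

```bash
python3 -c "
from h import *
for u,v,z in((281,310,.046),(375,363,.046),(208,297,.058)):print(Fd(F,at('side',260+u/5,180+v/4.2,z)))
go((-.075,-.018,.075))
"
```

```text
[-0.07642712  0.01702511]
[-0.03404236 -0.01858512]
[-0.10567329  0.0079049 ]
t 7.38 here F [-42.4  17.9] z 28.9 shift [-49.2 -26.6  36.7] twist [ -0.5 179.5] F feeder [ 0.1  0.6 -0.1] q6 -0.08 grip 0.0007 tool x [ 0.116 -0.029 -0.993]
```

Request:
carry_out([
  [[0, -16, 3, 0, 0], [0, -18, 3, 0, 0], [0, -8, 0, 2, 0], [0, 0, -14, 18, 0], [0, 0, -14, 18, 0], [0, 0, 0, 0, 0], [0, 0, 0, 0, 0]],
])

```text
time: 7.97
position: [0.5473, -0.0576, 0.0702]
tool_rot: [0.562, 0.423, -0.51, 0.495]
ft_force: [-0.1, 1.3, 1.1]
grip_width: 0.0006
```

```bash
python3 -c "
from h import *
go((-.067,-.019,.026))
"
```

```text
t 7.97 here F [-66.7 -20.6] z 70.2 shift [43.8 -5.8 -2.1] twist [ -0.4 179.6] F feeder [-0.3  1.2  1.1] q6 -0.17 grip 0.0006 tool x [ 0.121 -0.03  -0.992]
```

Request:
carry_out([
  [[0, 12, -1, -1, 0], [0, 14, -2, -1, 0], [0, 12, -1, 0, 0], [0, 0, 0, 0, 0], [0, 0, 0, 0, 0]],
])

```text
time: 8.38
position: [0.5528, -0.0559, 0.0314]
tool_rot: [0.563, 0.421, -0.509, 0.496]
ft_force: [0.4, 0.2, 0.1]
grip_width: 0.0006
```

```bash
python3 -c "
from h import *
go((-.003,-.012,.026))
"
```

```text
t 8.38 here F [-61.5 -18.2] z 31.4 shift [12.9 57.2 -6.7] twist [ -0.4 179.6] F feeder [0.4 0.3 0.1] q6 -0.17 grip 0.0006 tool x [ 0.127 -0.031 -0.991]
```

Request:
carry_out([
  [[0, 2, 8, 0, 0], [0, 2, 8, -3, 0], [0, 2, 8, -5, 0], [0, 1, 8, -5, 0], [0, 1, 8, -4, 0], [0, 0, 0, 0, 0]],
])

```text
time: 8.88
position: [0.6021, -0.0433, 0.0302]
tool_rot: [0.564, 0.421, -0.508, 0.497]
ft_force: [0.8, 0.1, 0.4]
grip_width: 0.0008
```

```bash
python3 -c "
from h import *
go((-.003,-.00,.026))
"
```

```text
t 8.88 here F [-14.5   1.5] z 30.2 shift [ 5.7 10.9  1.4] twist [ -0.4 179.6] F feeder [0.8 0.2 0.4] q6 -0.11 grip 0.0008 tool x [ 0.13  -0.031 -0.991]
```

Request:
carry_out([
  [[0, 2, 8, 1, 0], [0, 1, 8, 0, 0], [0, 0, 5, 0, 0], [0, 0, 0, 0, 0]],
])

```text
time: 9.22
position: [0.6263, -0.0469, 0.0311]
tool_rot: [0.564, 0.42, -0.507, 0.499]
ft_force: [-0.1, -0.8, -1.4]
grip_width: 0.0005
```

```bash
python3 -c "
from h import *
go((-.003,-.00,.026))
b=robot.camera('side')[180:320,260:420]
cv2.imwrite('pics/c4.png',cv2.resize(b,None,fx=5,fy=4.2,interpolation=2)[:,:,::-1])
"
```

```text
t 9.22 here F [9.9 1.6] z 31.1 shift [  3.3 -13.5   1.6] twist [ -0.3 179.7] F feeder [ 0.  -0.8 -1.4] q6 -0.11 grip 0.0005 tool x [ 0.133 -0.032 -0.991]
```

View pics/c4.png

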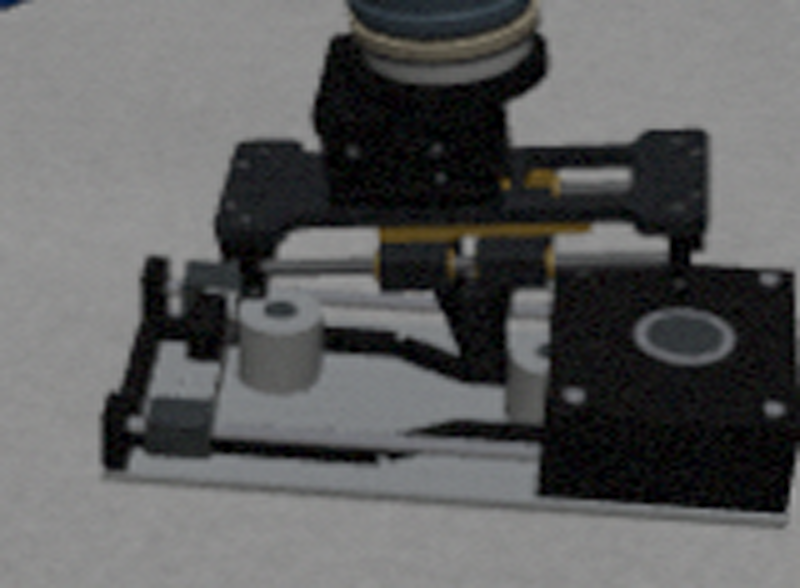

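B is in the lane, its top just entering under the housing (about (530,350)). A is still back at (281,310). Next I'll lift and go behind the post.

Request:
carry_out([
  [[0, -18, 0, 0, 0], [0, -20, 0, 0, 0], [0, -12, 0, 0, 0], [0, 0, -30, 0, 0], [0, 0, -35, 0, 0], [0, 0, -35, 0, 0], [0, 0, -35, 0, 0], [0, 0, 0, 0, 0]],
])

```text
time: 9.93
position: [0.4821, -0.0248, 0.0649]
tool_rot: [0.564, 0.419, -0.506, 0.5]
ft_force: [-0.6, 0.7, -0.5]
grip_width: 0.0006
```

```bash
python3 -c "
from h import *
go((-.138,0,.046))
"
```

```text
t 9.93 here F [-136.     2.2] z 64.9 shift [18.4 -4.6  1.9] twist [ -0.3 179.7] F feeder [-0.7  0.7 -0.5] q6 -0.15 grip 0.0006 tool x [ 0.136 -0.033 -0.99 ]
```

Request:
carry_out([
  [[0, 6, -3, 1, 0], [0, 6, -1, 1, 0], [0, 6, -1, 0, 0], [0, 0, 0, 0, 0], [0, 0, 0, 0, 0]],
])

```text
time: 10.35
position: [0.4773, -0.0266, 0.0464]
tool_rot: [0.565, 0.419, -0.507, 0.499]
ft_force: [0.3, -0.2, -0.4]
grip_width: 0.0006
```

```bash
python3 -c "
from h import *
go((-.138,0,.046))
"
```

```text
t 10.35 here F [-140.5   -0.3] z 46.4 shift [ 0.7  2.4 -0.3] twist [ -0.4 179.6] F feeder [ 0.3 -0.1 -0.4] q6 -0.16 grip 0.0006 tool x [ 0.136 -0.033 -0.99 ]
```

Request:
carry_out([
  [[0, 1, 8, 0, 0], [0, 1, 8, 0, 0], [0, 1, 10, 0, 0], [0, 1, 10, 0, 0], [0, 1, 10, 0, 0], [0, 1, 10, 0, 0]],
])

```text
time: 10.85
position: [0.5239, -0.0328, 0.0458]
tool_rot: [0.558, 0.429, -0.513, 0.491]
ft_force: [-6.5, -0.9, 4.7]
grip_width: 0.0008
```

```bash
python3 -c "
from h import *
go((-.04,0,.046))
"
```

```text
t 10.85 here F [-93.5   0.4] z 45.8 shift [ 5.6 53.2  0.2] twist [ -0.2 179.8] F feeder [-6.3 -1.9  4.7] q6 -0.13 grip 0.0008 tool x [ 0.104 -0.026 -0.994]
```

Request:
carry_out([
  [[0, 1, 10, 0, 0], [0, 1, 10, 0, 0], [0, 1, 10, 0, 0], [0, 1, 10, 0, 0]],
])

```text
time: 11.18
position: [0.5517, -0.036, 0.0444]
tool_rot: [0.549, 0.44, -0.521, 0.483]
ft_force: [-7.9, -0.0, 5.1]
grip_width: 0.0006
```

```bash
python3 -c "
from h import *
go((-.04,0,.046))
"
```

```text
t 11.18 here F [-65.5   1.4] z 44.4 shift [ 0.3 25.5  1.4] twist [   0. -180.] F feeder [-7.8 -1.2  5.1] q6 -0.12 grip 0.0006 tool x [ 0.069 -0.019 -0.997]
```

Request:
carry_out([
  [[0, 0, 9, 0, 0], [0, 0, 9, 0, 0], [0, 0, 9, 0, 0], [0, 0, 9, 0, 0]],
])

```text
time: 11.52
position: [0.5742, -0.0391, 0.0448]
tool_rot: [0.54, 0.452, -0.529, 0.474]
ft_force: [-6.9, -0.9, 5.0]
grip_width: 0.0006
```

```bash
python3 -c "
from h import *
go((-.04,0,.046))
b=robot.camera('side')[180:320,260:420]
cv2.imwrite('pics/c5.png',cv2.resize(b,None,fx=5,fy=4.2,interpolation=2)[:,:,::-1])
"
```

```text
t 11.52 here F [-42.8   1.6] z 44.8 shift [-1.1  2.8  1.6] twist [   0.3 -179.7] F feeder [-6.7 -1.9  5. ] q6 -0.11 grip 0.0006 tool x [ 0.031 -0.013 -0.999]
```

View pics/c5.png

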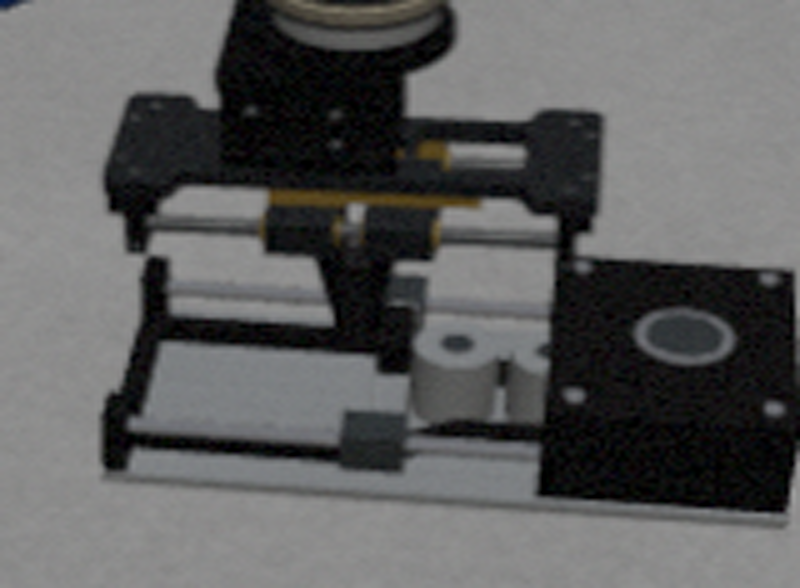

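Both spacers are now in line in the lane (A top (457,343), B at the housing edge), with the pusher behind A. From here I'll push by feel.

Request:
carry_out([
  [[0, 0, 8, 0, 0], [0, 0, 8, 0, 0]],
])

```text
time: 11.73
position: [0.5855, -0.0404, 0.0445]
tool_rot: [0.536, 0.457, -0.532, 0.47]
ft_force: [-8.4, -0.7, 5.7]
grip_width: 0.0006
```

Request:
carry_out([
  [[0, 0, 7, 0, 0], [0, 0, 7, 0, 0]],
])

```text
time: 11.9
position: [0.5928, -0.0414, 0.0445]
tool_rot: [-0.531, -0.462, 0.536, -0.466]
ft_force: [-11.9, -0.8, 9.9]
grip_width: 0.0007
```

```bash
python3 -c "
from h import *
go((-.03,0,.046))
"
```

```text
t 11.9 here F [-24.1   2.1] z 44.5 shift [-1.5 -5.9  2.1] twist [   0.4 -179.6] F feeder [-11.7  -2.6   9.9] q6 -0.1 grip 0.0007 tool x [-0.002 -0.009 -1.   ]
```

Request:
carry_out([
  [[0, -2, 7, 0, 0]],
])

```text
time: 11.98
position: [0.5929, -0.0413, 0.0447]
tool_rot: [-0.527, -0.467, 0.54, -0.461]
ft_force: [-12.8, -3.0, -6.7]
grip_width: 0.0004
```

Request:
carry_out([
  [[0, -1, 7, 0, 0]],
])

```text
time: 12.07
position: [0.5928, -0.0413, 0.0446]
tool_rot: [-0.522, -0.472, 0.544, -0.457]
ft_force: [-13.3, -0.5, 11.4]
grip_width: 0.0007
```

Request:
carry_out([
  [[0, -1, 9, 0, 0]],
])

```text
time: 12.15
position: [0.5936, -0.0414, 0.0447]
tool_rot: [-0.517, -0.477, 0.548, -0.452]
ft_force: [-15.9, -0.9, 12.8]
grip_width: 0.0005
```

Request:
carry_out([
  [[0, -1, 10, 0, 0]],
])

```text
time: 12.23
position: [0.5942, -0.0415, 0.0449]
tool_rot: [-0.511, -0.484, 0.553, -0.446]
ft_force: [-18.3, -0.7, 13.9]
grip_width: 0.0004
```

Request:
carry_out([
  [[0, 0, -3, 0, 0], [0, 0, -6, 0, 0], [0, 0, -8, 0, 0], [0, 0, 0, 0, 0]],
])

```text
time: 12.57
position: [0.5785, -0.0394, 0.0469]
tool_rot: [-0.512, -0.483, 0.553, -0.447]
ft_force: [-0.4, 0.0, -0.7]
grip_width: 0.0005
```

```bash
python3 -c "
from h import *
go((-.03,0,.046))
b=robot.camera('side')[180:320,260:420]
cv2.imwrite('pics/c6.png',cv2.resize(b,None,fx=5,fy=4.2,interpolation=2)[:,:,::-1])
"
```

```text
t 12.57 here F [-38.5   2. ] z 46.9 shift [0.3 8.6 2.1] twist [   0.8 -179.2] F feeder [-0.4 -0.  -0.7] q6 -0.1 grip 0.0005 tool x [-0.077  0.    -0.997]
```

View pics/c6.png

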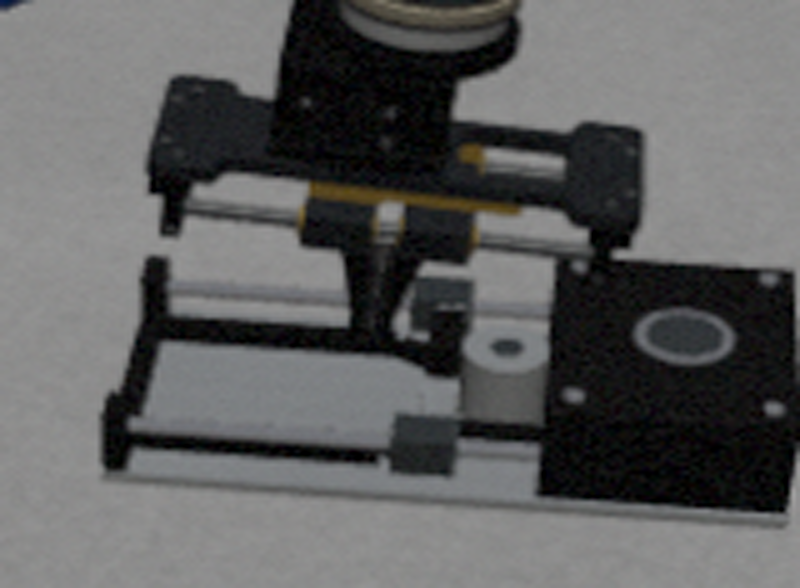

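```bash
python3 -c "
from h import *
for u,v,z in((507,348,.046),(450,308,.058)):print(Fd(F,at('side',260+u/5,180+v/4.2,z)))
"
```

```text
[0.01823038 0.00013782]
[-0.00661445  0.01294967]
```

Request:
carry_out([
  [[0, 0, 5, 0, 0], [0, 0, 5, 0, 0], [0, 0, 5, 0, 0]],
])

```text
time: 12.87
position: [0.593, -0.0413, 0.0465]
tool_rot: [-0.511, -0.484, 0.553, -0.446]
ft_force: [-13.7, 0.4, 12.3]
grip_width: 0.0002
```

Request:
carry_out([
  [[0, 0, 5, 0, 0]],
])

```text
time: 12.95
position: [0.5928, -0.0412, 0.0462]
tool_rot: [-0.507, -0.488, 0.556, -0.442]
ft_force: [-12.4, 0.0, 12.3]
grip_width: 0.0008
```

Request:
carry_out([
  [[0, -1, 5, 0, 0]],
])

```text
time: 13.03
position: [0.5926, -0.0411, 0.0465]
tool_rot: [-0.503, -0.491, 0.559, -0.439]
ft_force: [-9.4, -0.8, 2.9]
grip_width: 0.0004
```

The pusher holds against about 13 N without moving, roughly twice its 7 N free-running drag, so the row is spring-loaded. A is at x = 18.2 mm, which puts the row's front edge near 72 mm. I'll back off, lift and check.

Request:
carry_out([
  [[0, 0, -3, 0, 0], [0, 0, -8, 0, 0], [0, 0, -8, 0, 0], [0, -20, 0, 0, 0], [0, -30, 0, 0, 0], [0, -30, 0, 0, 0], [0, 0, 0, 0, 0], [0, 0, 0, 0, 0]],
])

```text
time: 13.7
position: [0.5821, -0.0387, 0.1293]
tool_rot: [-0.504, -0.491, 0.559, -0.439]
ft_force: [-0.2, -0.7, -0.5]
grip_width: 0.0004
```

```bash
python3 -c "
from h import *
go((-.03,0,.046))
b=robot.camera('side')[180:320,260:420]
cv2.imwrite('pics/c7.png',cv2.resize(b,None,fx=5,fy=4.2,interpolation=2)[:,:,::-1])
"
```

```text
t 13.7 here F [-35.1   3.1] z 129.3 shift [82.3 13.8  2.4] twist [   0.9 -179.1] F feeder [-0.1 -0.7 -0.5] q6 -0.1 grip 0.0004 tool x [-0.107  0.005 -0.994]
```

View pics/c7.png

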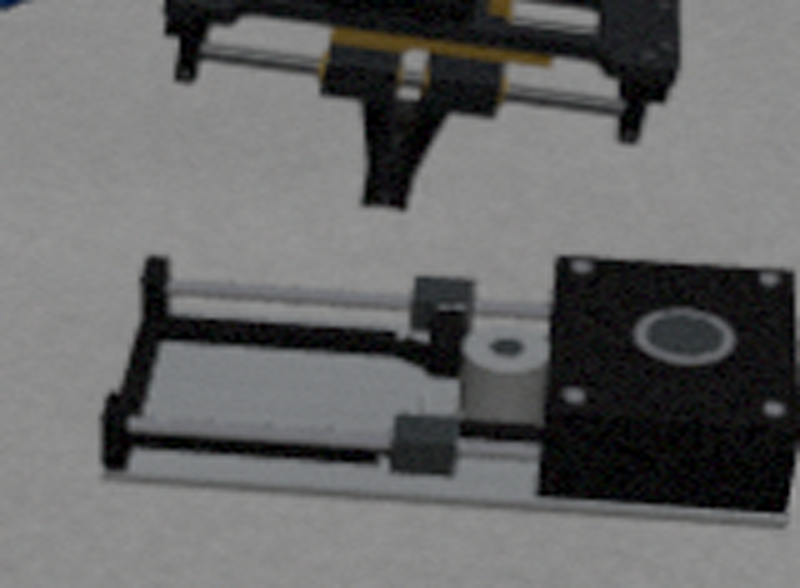

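A is unchanged at (507,348), upright with the pusher against it. B is hidden under the housing and the fingers are clear.

```bash
python3 -c "
from rig import robot
print(robot.hand_in())"
```

```text
the job is handed in; nothing more can be done
None
```

I cleared the jam and handed the job in at about 13.7 s. Both spacers stand one behind the other in the lane, and the pusher was left holding the row on the sprung stop. No verdict is reported.

**What I did:** I slid the pusher back and nudged spacer A back to feeder x ≈ -76 mm while B stayed at -34 mm. I then pushed B through the mouth into the lane and drove the pusher forward by feel until the row met the stop.

**Last checks:**
- **Position:** spacer A measures at x ≈ 18 mm, y ≈ 0, upright, with the pusher against it. It did not move in the picture after the fingers left. That puts the row's front edge near 72 mm, inside the 62–90 mm range for the stop.
- **Spring load:** near the stop the push force rose about 3 N per mm. After I let go, the pusher sat about 1.3 mm back from its peak. It then resisted 12–14 N without advancing, against about 7 N of free drag, so I estimate about 6 N on the spring.

**What I could not confirm:**
- **Spacer B** is hidden under the housing. Its contact with A and the stop is inferred from the forces.
- **Peak push** was 18 N along the feed. With an unintended 14 N vertical part it came to about 23 N at the readings, close to the 25 N limit; it was not sampled between readings.
- **Tool tilt** reached about 8° under load.
- **Feeder yaw** from the two cameras taken separately differed by about 0.8°; I used the joint fit.
- **Bystanders:** I never went near them, but I took no last picture of them.

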